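# Let the tent pegs roll into the lever-lid peg box

## Robot

A 6-joint arm with a two-finger parallel gripper is mounted at the origin on the work surface. World frame = base frame: x ahead of the robot, y to its left, z up, the work surface at z = 0. Lengths are in mm, angles in degrees, forces in N, time in s.
With the tool pointing down it reaches from about 300 to 850 mm from the base axis. Payload 4.2 kg.
Tool frame: the origin (TCP) lies between the finger pads; the fingertips stand 14 mm ahead of it and the grasp point (between the pads) lies 5 mm behind it (env.finger_overhang is the distance from the TCP to the fingertips, in mm); z points along the fingers, y is the line along which they close (so a half turn about z gives the same grasp; the last joint's range is limited). The gripper opens to 91 mm and grips with 3 to 60 N. Pads are 32 mm wide; open, the fingers measure 118 mm over their backs; the gripper's body (76 mm by 178 mm) begins 60 mm behind the grasp point.
Start: joints at [68.87, 18.312, 89.639, -0, 72.044, -1.146], TCP at [196.522, 540.393, 192.776] pointing down, gripper open.
Joint ranges: [-177.97, 177.97], [-48.28, 115.42], [12.27, 149.76], [-77.06, 257.06], [2.81, 150.46], [-146.56, 146.56]. Speed limits (degrees/s): [147.25, 147.25, 180, 180, 180, 180].

## Interface

Orientations are given as [roll, pitch, yaw] about the fixed x, y, z axes, in that order (R = Rz(yaw) Ry(pitch) Rx(roll)).
In Python, from workcell import status, cams, env, finder gives the robot as it stands.
- The arm moves only by the tool apply_moves, never from a script. Its argument "increments" is a list of rows, each a list of 7 numbers: the opening, from -1 (shut) to 1 (fully open), then the shift along the world's x, y, z in m, then the turn, a rotation vector about the world's x, y, z in degrees. In form: [[gripper, x, y, z, ax, ay, az], ...]. A call has 1 to 5 rows; each row shifts and turns the commanded pose from where the row before left it; what a row does not reach is not made up. A row lasts 1/12 s, in which the tool goes at most 41.7 mm and 7.16 degrees, less where a joint would pass 70% of its speed; a pose out of reach is approached as far as the arm can. A call with a gripper value outside its range is refused whole. The fingers move at their own pace and stop on an object; "newtons" is the grip in N (left out, the last holds). Time passes only in rows, so rows that do not move let the fingers close. It gives the time, the measured TCP pose, the force, the opening and the grip force at its end, in the units of the state.
- status.state(): the state, without advancing time (a new reading comes with each control period).
- cams.grab_frame(name): name is "scene" or "top"; returns a dict with "color" (400x640x3 uint8, red, green, blue), "intrinsics" (3x3 intrinsics, pixels), "k1" (the pictures are not rectified: a ray, as slopes to the right and down, at radius r is drawn at 1 + k1 r^2 times it, then the intrinsics apply), "R" (3x3) and "t" (3): a world point X has camera coordinates R X + t. Camera axes: x right, y down, z forward; pixel columns grow to the right and rows downward; lengths in mm; the calibration is good to about 2 mm. A picture is of the moment at which its call begins. There is no depth.
- env.job_done(): hands the job in; it is judged then, once.
Trained networks look in the newest picture that a camera, given by its name, has taken for a name from the list of things; names that differ only in an ending like _2 or _b are one class to them, and where a whole thing is asked for, a point or a joint stands for the part that bears it (a point fixed in the world has none). Each returns a list of dicts, best first, with "score" (0 to 1); they miss things now and then, are a little off and sometimes report something else, mostly with a low value. They report only what shows in the picture. A call takes as long as a camera call. They do not tell look-alikes from the thing itself.
- finder.boxes_of(query, camera): "rect" ([left, top, width, height] in pixels, round what is visible of it).
- finder.trace(query, camera): "pixels" (400x640 bool, what is visible of it) and "rect" ([left, top, width, height] in pixels, round what is visible of it).
The state is a dict: "time_s": time; "qpos": joint angles; "qvel": joint speeds; "effort": joint torques, N m; "ee_pos": TCP position; "ee_rot": TCP orientation; "force": force on the tool from outside, world axes, zero at the start; "torque": the same for the moment, N m; "gripper_width": finger opening in mm; "gripper_force": force on a finger pad.
Only numpy, scipy, OpenCV 4.12 (cv2) and the standard library are available. Lean on these libraries where they do the work, as an engineer would, in place of code of your own. Each camera call takes 0.05 s, during which the arm holds its last target. There are 200 camera calls.

## Task

Press the lever of the peg box right down with a fingertip so that its lid lifts and the two red pegs waiting on the ramp roll into the box by themselves. When both are in, ease the lever back up under your finger so that the lid comes down gently and shuts without slamming. Do not touch the red pegs or the lid, and leave the nail pegs, hammer and jar where they are.

Things in the scene. Friction and masses are not known exactly. Their poses are not given: they have to be found in the camera images.
- pegbox: the peg box, fixed to the shelf top: white steel tub 140 (x) by 160 (y) by 86 mm high, 4 mm walls, with a ramp behind it (+x) that falls towards the tub at 20 degrees from x = +195 to x = +70 mm, its lower end level with the tub's rim. Origin at the centre of the tub's underside, on the shelf top; its x axis points from the lever (front) to the ramp (back), z up. The lever and lid turn on one shaft that lies along y at x = -74, z = 90 mm in this frame
- lever_pad (a point): centre of the top face of the lever's black rubber pad (40 mm across, 36 mm long, 10 mm thick). The pad sits at the end of a steel arm 18 mm wide in front (-x) of the tub, 110 mm from the shaft; at rest the arm slopes up by 0.3 rad and the pad's top is about 127 mm above the shelf top; fully pressed it slopes down by 0.3 rad and the pad's top is about 62 mm above the shelf top. It is pressed downwards and nothing stands under it
- lever (a joint): angle of lever and lid together, rad: 0 = lever up and lid shut, 0.6 = lever fully down (hard stop) and lid wide open; pressed down it grows. Weight of the lid and a spring push it back to 0 (about 2 to 6 N at the pad); let go, the lid slams. It counts as a slam when, within the last 0.35 rad, it closes faster than 1.5 rad/s (about 0.16 m/s at the pad). The pegs start to roll in at about 0.2 rad and need about a second
- lid: plain steel lid plate 138 by 150 mm, 3 mm thick, linked to the lever so that both turn by the same angle, covering the tub, with a 28 mm upright lip along its far edge that holds the red pegs back; its far edge rises when the lever is pressed. Origin on the shaft
- peg_low: red plastic screw-in tent peg, 20 mm across and 120 mm long, lying crosswise on the ramp, free to roll; origin at its centre, its own y axis along its length; the lower one, resting against the lid's lip
- peg_high: red plastic screw-in tent peg, 20 mm across and 120 mm long, lying crosswise on the ramp, free to roll; origin at its centre, its own y axis along its length; the upper one, resting against the lower one
- nail0: bystander: stainless steel nail peg lying flat, round bar 8 mm thick and 160 mm long with a small 20 mm hook at one end; origin under the middle of the bar; loose, beside the lever, at least 50 mm sideways from the lever's centre line
- nail1: bystander: stainless steel nail peg lying flat, round bar 8 mm thick and 160 mm long with a small 20 mm hook at one end; origin under the middle of the bar; loose, beside the lever, at least 50 mm sideways from the lever's centre line
- nail2: bystander: stainless steel nail peg lying flat, round bar 8 mm thick and 160 mm long with a small 20 mm hook at one end; origin under the middle of the bar; loose, beside the lever, at least 50 mm sideways from the lever's centre line
- nail3: bystander: stainless steel nail peg lying flat, round bar 8 mm thick and 160 mm long with a small 20 mm hook at one end; origin under the middle of the bar; loose, beside the lever, at least 50 mm sideways from the lever's centre line
- jar: bystander: lidded glass jar, 70 mm across, 100 mm high, origin under its centre; loose, beside the box
- hammer: bystander: short aluminium peg hammer, 200 mm long, lying beside the box; loose
There are look-alikes about, which are no part of the job. What is shaped like the peg_high but white is not meant. What is shaped like the peg_low but yellow is not meant.

How it is judged:
By the outcome, as a careful person would: the job done as asked, in the order asked, and still so for the second after the job is handed in, with the robot touching nothing.
It also fails if it takes over 38 s, if anything falls off the work surface, if the arm or the gripper's body presses on something with over 40 N, if the wrist force passes 120 N, or if a joint passes its speed limit or range.

## Working session

There is one attempt and no reset: what is moved stays moved. The work goes in short steps, Python scripts to look and compute and a tool call to move; the robot and the scene stay as the last step left them, time stands still between calls to the robot, and variables do not carry over. Pictures are saved under pics/ and viewed, at most 10 in all, crops included, and the job is handed in when it is done.

Besides the shell and the picture viewer there is one more tool, called after "Call:" by a JSON object that holds its "method" and its "body", one argument or row to a line. apply_moves: Moves the arm, as the interface text tells. Its arguments: {"type":"object","properties":{"increments":{"type":"array","items":{"type":"array","items":{"type":"number"}}},"newtons":{"type":"number"}},"required":["increments"]}

```bash
ls; mkdir -p pics; python3 - <<'E'
from workcell import status,cams,env,finder
import cv2
for n in("scene","top"):
    f=cams.grab_frame(n); cv2.imwrite(f"pics/{n}0.png",f["color"][:,:,::-1])
    print(n,f["intrinsics"].tolist(),f["k1"],f["R"].round(4).tolist(),f["t"].round(1).tolist())
    for q in("pegbox","lever_pad","lid","peg_low","jar"):
        print(q,[(r["score"],r["rect"]) for r in finder.boxes_of(q,n)][:4])
print(status.state())
E
```

```text
pics
scene [[373.56263626428427, 0.0, 319.2958864331635], [0.0, 373.56263626428427, 205.66040025550572], [0.0, 0.0, 1.0]] -0.05174611223339273 [[0.1507, 0.9884, 0.0193], [0.5963, -0.0753, -0.7992], [-0.7885, 0.132, -0.6007]] [-167.3, -254.1, 1574.5]
pegbox [(0.87, [280.1, 173.3, 108.8, 119.9]), (0.24, [278.4, 171.7, 38.8, 37.8])]
lever_pad [(0.94, [279.8, 174.6, 48.3, 37.7])]
lid [(0.93, [286.5, 197.4, 70.4, 43.3])]
peg_low [(0.64, [359.1, 183.5, 28.1, 13.0])]
jar [(0.68, [365.8, 189.8, 24.7, 32.6])]
top [[365.04918033873764, 0.0, 316.5280537679396], [0.0, 365.04918033873764, 195.6772622693611], [0.0, 0.0, 1.0]] 0.018137324201661763 [[-0.0217, -0.9996, 0.0157], [-0.992, 0.0196, -0.1244], [0.124, -0.0183, -0.9921]] [109.6, 576.6, 822.2]
pegbox [(0.92, [254.8, 71.6, 123.6, 190.0])]
lever_pad [(0.6, [314.2, 189.8, 65.5, 72.6])]
lid [(0.84, [286.5, 133.1, 82.7, 84.6])]
peg_low [(0.78, [211.5, 271.7, 51.3, 13.9]), (0.65, [282.5, 132.6, 53.6, 25.7])]
jar [(0.77, [230.8, 188.4, 32.3, 32.8]), (0.68, [284.0, 132.4, 51.0, 24.2])]
{'time_s': 0.6, 'qpos': array([ 6.88703660e+01,  1.83098831e+01,  8.96401134e+01,  6.65748138e-04,
        7.20435488e+01, -1.14457859e+00]), 'qvel': array([ 0.06323774, -0.07236505, -0.05302493, -0.00737401,  0.01113873,
        0.16203147]), 'effort': array([ 1.83072525e-04, -4.12133610e+01, -2.32135820e+01,  7.26699061e-02,
        3.79387743e-02, -1.69924550e-05]), 'ee_pos': array([196.50703257, 540.38960185, 192.78860482]), 'ee_rot': array([ 1.79993534e+02, -5.04282588e-04,  1.60014739e+02]), 'force': array([-0.48751573,  0.23464642, -0.32570343]), 'torque': array([0.0375154 , 0.02895764, 0.00659735]), 'gripper_force': 0.0, 'gripper_width': 91.29652990320407}
```

```bash
python3 - <<'E'
import cv2
a=cv2.imread("pics/scene0.png")[130:330,200:460];cv2.imwrite("pics/a.png",cv2.resize(a,None,fx=3,fy=3,interpolation=2)[:600,:780])
a=cv2.imread("pics/top0.png")[50:310,160:480];cv2.imwrite("pics/b.png",cv2.resize(a,None,fx=2.3,fy=2.3,interpolation=2))
E
```

```text
(no output)
```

View pics/a.png

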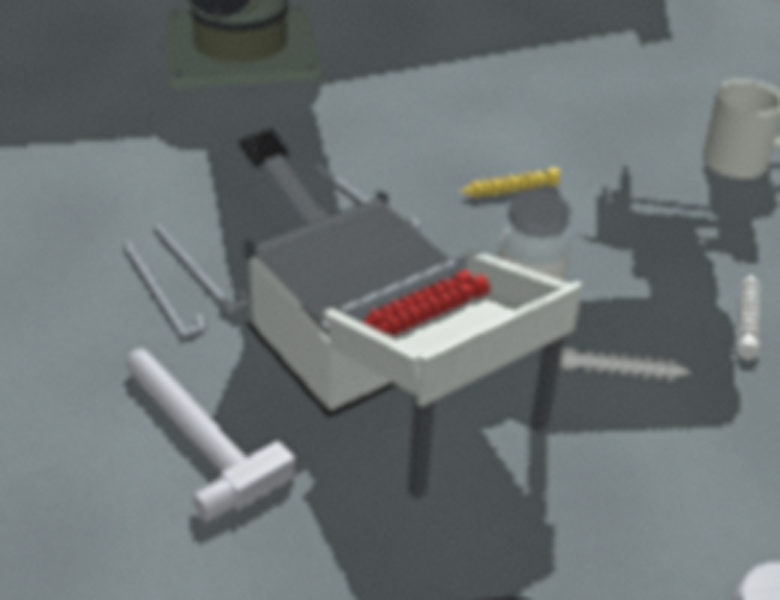

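View pics/b.png

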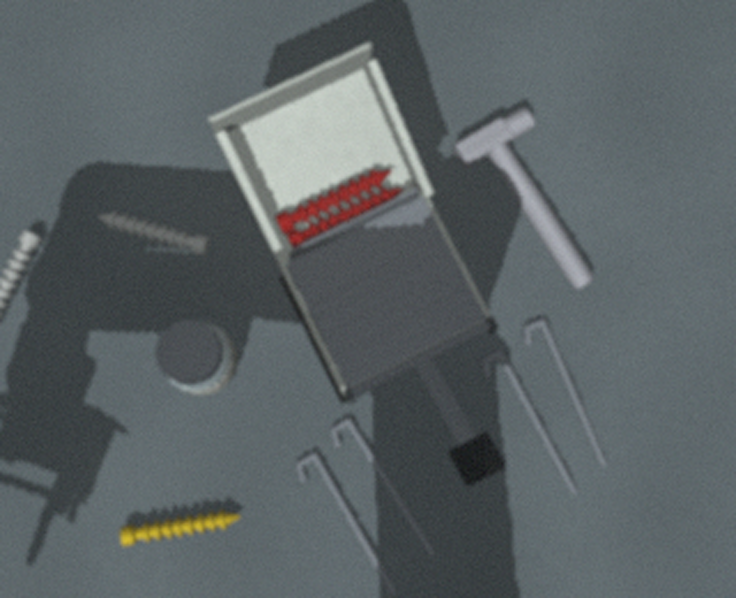

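The box's lever points towards the robot base. Pad top is at about (367,249) in the top view and (288,178) in the scene view; both red pegs are on the ramp, and nails lie on either side of the lever.

```bash
cat > h.py <<'E'
import numpy as np,cv2
from workcell import status,cams,env,finder
def ray(f,uv):
    K=f["intrinsics"];d=(np.array(uv)-[K[0,2],K[1,2]])/K[0,0]
    s=d.copy()
    for _ in range(10): s=d/(1+f["k1"]*(s@s))
    R=np.array(f["R"]);return -R.T@f["t"],R.T@np.r_[s,1]
def atz(f,uv,z):
    o,d=ray(f,uv);return o+d*(z-o[2])/d[2]
def proj(f,X):
    c=np.array(f["R"])@X+f["t"];s=c[:2]/c[2];s=s*(1+f["k1"]*(s@s));K=f["intrinsics"];return s*K[0,0]+[K[0,2],K[1,2]]
E
python3 - <<'E'
from h import *
t=cams.grab_frame("top");s=cams.grab_frame("scene")
print("pad top",atz(t,(367,249),127).round(1),"scene",atz(s,(287.7,178.7),127).round(1))
for n,f in(("top",t),("scene",s)):
    m=np.array(f["color"]).astype(int).sum(2)
    x0,y0,x1,y1=(345,228,390,265) if n=="top" else (275,168,300,190)
    ys,xs=np.nonzero(m[y0:y1,x0:x1]<100); print(n,m[y0:y1,x0:x1].min(),len(xs),xs.mean()+x0,ys.mean()+y0)
a=atz(t,(310,221.7),90);b=atz(t,(373.9,191.3),90)
c=atz(t,(160+210/2.3,50+120/2.3),150);d=atz(t,(160+372/2.3,50+45/2.3),150)
print(a,b,np.linalg.norm(a-b),"yaw from hinge",np.degrees(np.arctan2((a-b)[1],(a-b)[0]))-90,(a+b)/2)
print(c,d,np.degrees(np.arctan2((c-d)[1],(c-d)[0]))-90,(c+d)/2)
for q in("nail0","jar"):
  print(q,[(r["score"],r["rect"]) for r in finder.boxes_of(q,"top")])
E
```

```text
pad top [454.5  -2.3 127. ] scene [ 4.587e+02 -4.000e-01  1.270e+02]
top 53 182 365.63186813186815 249.42857142857142
scene 80 38 288.7631578947368 178.28947368421052
[515.06226039 114.07447097  90.        ] [579.08089055 -28.07403913  90.        ] 155.89927495162726 yaw from hinge 24.245106166428045 [547.07157547  43.00021592  90.        ]
[763.84390976 231.68662538 150.        ] [833.40220182  82.83754749 150.        ] 25.047037434146873 [798.62305579 157.26208643 150.        ]
nail0 [(0.61, [369.1, 201.9, 42.8, 62.6]), (0.61, [387.9, 188.9, 37.3, 62.8]), (0.6, [292.0, 245.4, 39.7, 62.8])]
jar [(0.64, [229.4, 189.0, 32.6, 33.1])]
```

Call:
{"method": "apply_moves", "body": {
  "increments": [
    [-1, 0.016, -0.034, 0.002, 0, 0, 6],
    [-1, 0.016, -0.034, 0.002, 0, 0, 6],
    [-1, 0.016, -0.034, 0.002, 0, 0, 6],
    [-1, 0.016, -0.034, 0.002, 0, 0, 6],
    [-1, 0.016, -0.034, 0.002, 0, 0, 6]
  ],
  "newtons": 20
}}

```text
time_s: 1.22
ee_pos: [276.9, 368.8, 202.9]
ee_rot: [180.0, 0.0, -169.6]
force: [0.8, -1.2, 0.4]
gripper_width: 60.8
gripper_force: 0.0
```

Call:
{"method": "apply_moves", "body": {
  "increments": [
    [-1, 0.016, -0.034, 0, 0, 0, 6],
    [-1, 0.016, -0.034, 0, 0, 0, 6],
    [-1, 0.016, -0.034, 0, 0, 0, 2.5],
    [-1, 0.016, -0.034, 0, 0, 0, 0],
    [-1, 0.016, -0.034, 0, 0, 0, 0]
  ]
}}

```text
time_s: 1.63
ee_pos: [356.7, 199.1, 203.1]
ee_rot: [180.0, 0.1, -155.5]
force: [-0.3, 0.3, 0.3]
gripper_width: 27.3
gripper_force: 0.0
```

Call:
{"method": "apply_moves", "body": {
  "increments": [
    [-1, 0.016, -0.034, 0, 0, 0, 0],
    [-1, 0.016, -0.034, 0, 0, 0, 0],
    [-1, 0.016, -0.034, 0, 0, 0, 0],
    [-1, 0.016, -0.034, 0, 0, 0, 0],
    [-1, 0.016, -0.034, 0, 0, 0, 0]
  ]
}}

```text
time_s: 2.05
ee_pos: [436.8, 28.9, 203.1]
ee_rot: [-180.0, 0.1, -155.6]
force: [0.4, -0.1, 0.4]
gripper_width: 0.8
gripper_force: 0.0
```

Call:
{"method": "apply_moves", "body": {
  "increments": [
    [-1, 0.016, -0.03, -0.01, 0, 0, 0],
    [-1, 0, 0, -0.01, 0, 0, 0],
    [-1, 0, 0, -0.01, 0, 0, 0],
    [-1, 0, 0, 0, 0, 0, 0]
  ]
}}

```text
time_s: 2.38
ee_pos: [451.2, 0.0, 171.0]
ee_rot: [179.9, -0.2, -155.7]
force: [-0.4, 0.5, -0.6]
gripper_width: 0.8
gripper_force: 0.0
```

```bash
python3 - <<'E'
from h import *
s=cams.grab_frame("scene");t=cams.grab_frame("top")
p=status.state()["ee_pos"];print(p,proj(s,p-[0,0,14]),proj(t,p-[0,0,14]),proj(s,np.array([454,-1,127.])))
A=cv2.resize(s["color"][140:240,240:400,::-1],None,fx=4,fy=4,interpolation=2)
B=cv2.resize(t["color"][150:290,290:450,::-1],None,fx=2.5,fy=2.5,interpolation=2)
c=np.zeros((400,800,3),np.uint8); cv2.imwrite("pics/c.png",A); cv2.imwrite("pics/d.png",B)
E
```

```text
[452.24148891   0.75648939 172.82004629] [287.58747087 168.60293566] [367.98650302 250.51683153] [287.3840989  177.87786047]
```

View pics/c.png

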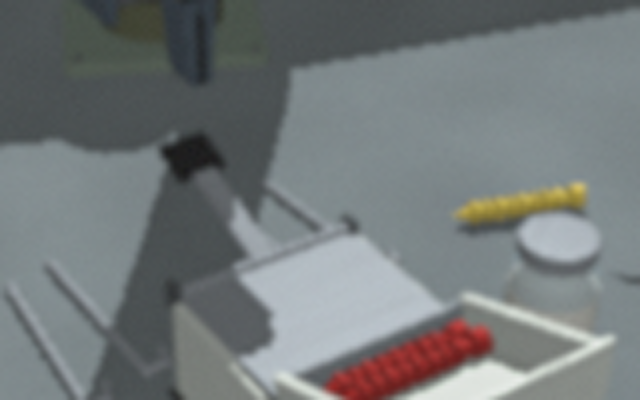

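```bash
python3 - <<'E'
import cv2,numpy as np
a=cv2.imread("pics/c.png")[:240,60:360];a=np.clip(a.astype(int)*3,0,255).astype(np.uint8)
b=cv2.imread("pics/d.png");b=np.clip(b.astype(int)*2,0,255).astype(np.uint8)
o=np.zeros((350,700,3),np.uint8);o[:240,:300]=a;o[:350,300:700]=b;cv2.imwrite("pics/e.png",o)
E
```

```text
(no output)
```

View pics/e.png

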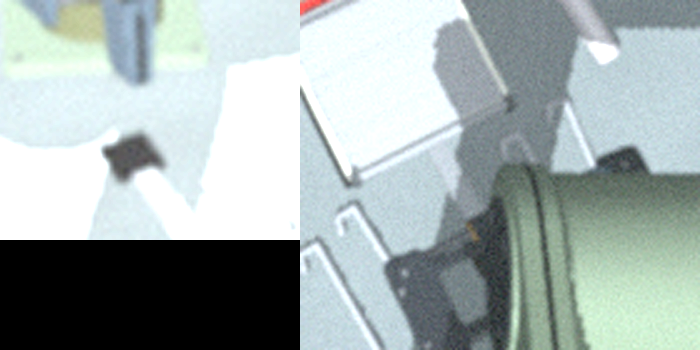

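Fingertip shows at about (289,160), roughly 8 rows higher than predicted (168.6), while the pad at (288,179) agrees. I'll lower a bit and look again before touching.

Call:
{"method": "apply_moves", "body": {
  "increments": [
    [-1, 0.001, -0.001, -0.01, 0, 0, 0],
    [-1, 0, 0, -0.01, 0, 0, 0],
    [-1, 0, 0, -0.002, 0, 0, 0],
    [-1, 0, 0, 0, 0, 0, 0],
    [-1, 0, 0, 0, 0, 0, 0]
  ]
}}

```text
time_s: 2.9
ee_pos: [453.6, 0.0, 151.1]
ee_rot: [-180.0, 0.0, -155.5]
force: [-0.9, 0.4, -0.1]
gripper_width: 0.7
gripper_force: 0.0
```

```bash
python3 - <<'E'
from h import *
s=cams.grab_frame("scene")
st=status.state();p=st["ee_pos"];print(p,st["force"],env.finger_overhang,proj(s,p-[0,0,14]),proj(s,p))
A=cv2.resize(s["color"][130:200,250:330,::-1],None,fx=7,fy=7,interpolation=2)
cv2.imwrite("pics/f.png",np.clip(A.astype(int)*2,0,255))
E
```

```text
[ 4.53776035e+02 -4.78345680e-02  1.51266558e+02] [ 0.25734436  0.3251363  -0.35942538] 14.0 [287.58492113 174.96771879] [287.44093012 171.03172552][ WARN:0@0.775] global loadsave.cpp:1063 imwrite_ Unsupported depth image for selected encoder is fallbacked to CV_8U.
```

View pics/f.png

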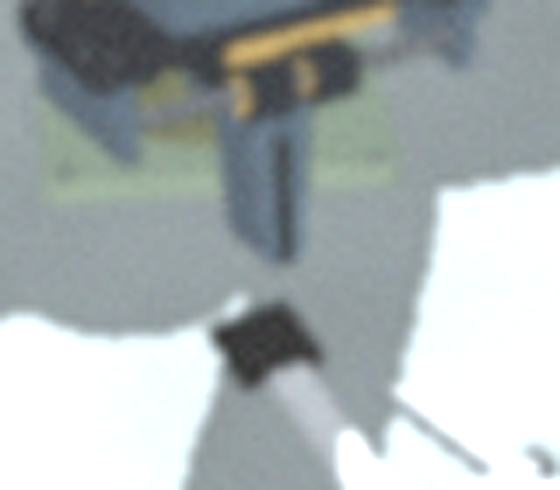

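```bash
python3 - <<'E'
from h import *
s=cams.grab_frame("scene");t=cams.grab_frame("top")
print("base",proj(s,np.zeros(3)),"tip corner",proj(s,status.state()["ee_pos"]+[14.6,6.6,-14]))
for z in(127,): print("tip as seen if z=137",atz(s,(290.7,167.4),137),"z=160",atz(s,(290.7,167.4),160))
# pad triangulation
o1,d1=ray(s,(288.5,178.5));o2,d2=ray(t,(366.5,249))
ab=np.linalg.lstsq(np.c_[d1,-d2],o2-o1,rcond=None)[0];print("tri",o1+d1*ab[0],o2+d2*ab[1])
for n,f in(("scene",s),("top",t)):
  for q in("jar","pegbox"):print(n,q,[(r["score"],r["rect"]) for r in finder.boxes_of(q,n)][:2])
c=np.vstack([cv2.resize(s["color"][110:200,200:360,::-1],None,fx=4,fy=4)])
cv2.imwrite("pics/g.png",c)
E
```

```text
base [279.67094579 145.47746161] tip corner [290.1498848  177.38778027]
tip as seen if z=137 [410.30177559  13.34342077 137.        ] z=160 [448.37037667  10.51657917 160.        ]
tri [455.09345683   2.26538296 125.18692185] [454.48235657  -1.41527576 125.75696354]
scene jar [(0.66, [365.4, 189.4, 25.2, 34.0])]
scene pegbox [(0.55, [282.3, 171.0, 108.0, 121.0])]
top jar [(0.94, [231.3, 189.9, 33.1, 31.5])]
top pegbox [(0.96, [252.4, 70.6, 119.4, 186.0])]
```

View pics/g.png

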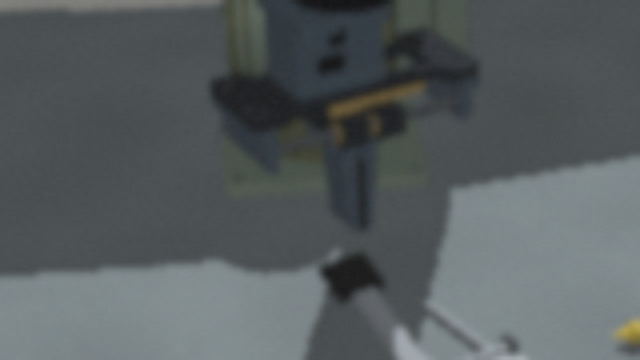

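Base and pad agree with the calibration (pad top ≈ (455, 0, 125.5)); only the visible fingertip looks about 25 mm short. A gentle probe will tell.

Call:
{"method": "apply_moves", "body": {
  "increments": [
    [-1, 0.001, -0.001, -0.004, 0, 0, 0],
    [-1, 0, 0, -0.003, 0, 0, 0],
    [-1, 0, 0, -0.003, 0, 0, 0],
    [-1, 0, 0, -0.003, 0, 0, 0],
    [-1, 0, 0, 0, 0, 0, 0]
  ]
}}

```text
time_s: 3.67
ee_pos: [453.8, -1.2, 137.0]
ee_rot: [180.0, -0.1, -155.6]
force: [-0.1, 0.9, 1.1]
gripper_width: 0.4
gripper_force: 0.0
```

Call:
{"method": "apply_moves", "body": {
  "increments": [
    [-1, 0, 0, -0.003, 0, 0, 0],
    [-1, 0, 0, -0.003, 0, 0, 0],
    [-1, 0, 0, -0.003, 0, 0, 0],
    [-1, 0, 0, 0, 0, 0, 0],
    [-1, 0, 0, 0, 0, 0, 0]
  ]
}}

```text
time_s: 4.08
ee_pos: [454.2, -1.2, 128.6]
ee_rot: [180.0, -0.0, -155.5]
force: [0.5, -0.1, 0.6]
gripper_width: 0.4
gripper_force: 0.0
```

```bash
python3 - <<'E'
from h import *
s=cams.grab_frame("scene")
st=status.state();print(st["ee_pos"],st["force"])
A=cv2.resize(s["color"][145:205,250:330,::-1],None,fx=7,fy=7,interpolation=2)
cv2.imwrite("pics/i.png",np.clip(A.astype(int)*2,0,255).astype(np.uint8))
E
```

```text
[454.40261368  -1.22349761 128.77687672] [-0.6455398 -0.337071   0.180895 ]
```

View pics/i.png

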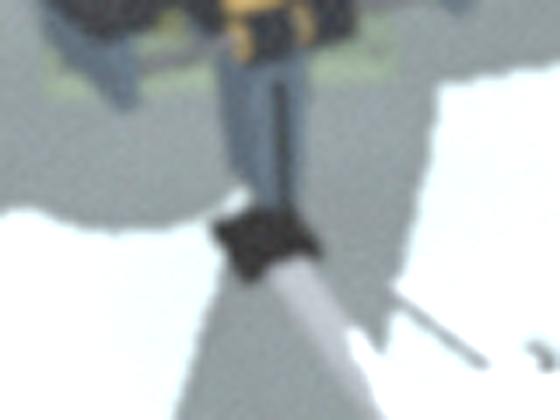

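```bash
python3 - <<'E'
from h import *
t=cams.grab_frame("top");p=status.state()["ee_pos"]
a=np.radians(24.5);y=np.array([-np.sin(a),np.cos(a),0]);x=np.array([np.cos(a),np.sin(a),0])
o=cv2.resize(t["color"][150:310,290:450,::-1],None,fx=3.7,fy=3.7,interpolation=2);o=np.clip(o.astype(int)*2,0,255).astype(np.uint8)
for dz,dx,c in((0,0,(0,0,255)),(27,0,(0,255,0)),(0,-40,(255,0,0))):
    q=p+[dx,0,65+dz]
    P=np.array([proj(t,q+sx*38*x+sy*89*y) for sx,sy in((1,1),(1,-1),(-1,-1),(-1,1))])
    print(P.round(1).tolist())
    cv2.polylines(o,[((P-[290,150])*3.7).astype(int)],True,c,1)
cv2.imwrite("pics/j.png",o)
E
```

```text
[[320.5, 252.1], [404.5, 211.1], [423.2, 247.4], [338.4, 289.6]]
[[320.9, 252.6], [408.3, 209.9], [427.7, 247.7], [339.5, 291.6]]
[[321.0, 273.9], [405.6, 232.2], [424.4, 269.1], [339.0, 312.0]]
```

View pics/j.png

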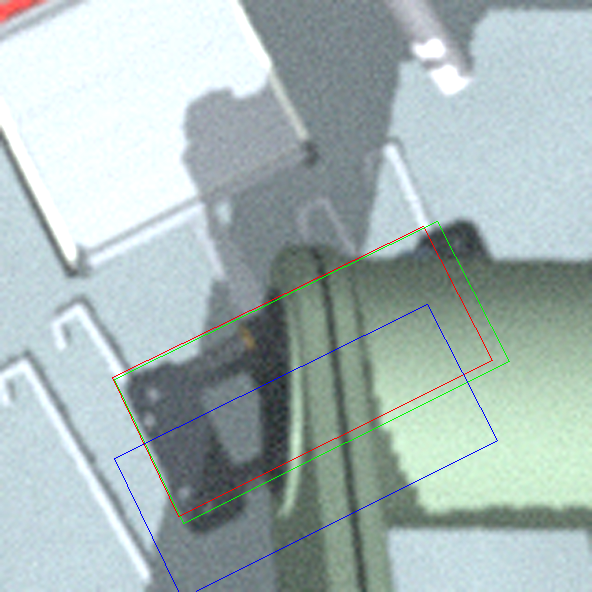

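XY of the gripper matches the state; the fingertips simply stand about 27 mm higher than nominal. Continue the descent with contact checking.

Call:
{"method": "apply_moves", "body": {
  "increments": [
    [-1, 0, 0, -0.004, 0, 0, 0],
    [-1, 0, 0, -0.004, 0, 0, 0],
    [-1, 0, 0, -0.003, 0, 0, 0],
    [-1, 0, 0, 0, 0, 0, 0]
  ]
}}

```text
time_s: 4.52
ee_pos: [453.7, -1.2, 116.9]
ee_rot: [180.0, -0.1, -155.5]
force: [-0.0, -0.2, -0.3]
gripper_width: 0.8
gripper_force: 0.0
```

Call:
{"method": "apply_moves", "body": {
  "increments": [
    [-1, 0, 0, -0.004, 0, 0, 0],
    [-1, 0, 0, -0.003, 0, 0, 0],
    [-1, 0, 0, 0, 0, 0, 0]
  ]
}}

```text
time_s: 4.77
ee_pos: [454.2, -1.4, 110.4]
ee_rot: [180.0, -0.0, -155.5]
force: [0.4, -1.0, 1.6]
gripper_width: 0.5
gripper_force: 0.9
```

Call:
{"method": "apply_moves", "body": {
  "increments": [
    [-1, 0, 0, -0.004, 0, 0, 0],
    [-1, 0, 0, -0.004, 0, 0, 0],
    [-1, 0, 0, -0.004, 0, 0, 0],
    [-1, 0, 0, 0, 0, 0, 0]
  ]
}}

```text
time_s: 5.1
ee_pos: [454.2, -1.3, 98.1]
ee_rot: [180.0, -0.0, -155.5]
force: [-0.4, -0.9, 1.7]
gripper_width: 0.5
gripper_force: 0.6
```

```bash
python3 - <<'E'
from h import *
s=cams.grab_frame("scene")
st=status.state();print(st["ee_pos"],st["force"],st["torque"])
A=cv2.resize(s["color"][140:240,240:380,::-1],None,fx=5,fy=5,interpolation=2)
cv2.imwrite("pics/k.png",np.clip(A.astype(int)*2,0,255).astype(np.uint8))
E
```

```text
[454.30773375  -1.22441121  98.27756991] [ 1.74470366  0.53800667 -0.22730079] [ 0.10191809  0.00206644 -0.01717569]
```

View pics/k.png

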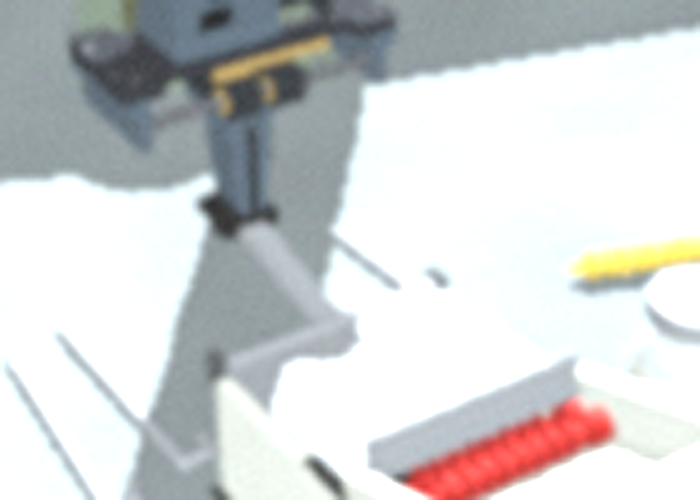

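The finger is on the pad centre, the lever is partly down and the lid is starting to open. Pressing on.

Call:
{"method": "apply_moves", "body": {
  "increments": [
    [-1, -0.001, 0, -0.007, 0, 0, 0],
    [-1, -0.001, 0, -0.007, 0, 0, 0],
    [-1, 0, 0, -0.007, 0, 0, 0],
    [-1, 0, 0, -0.007, 0, 0, 0],
    [-1, 0, 0, -0.005, 0, 0, 0]
  ]
}}

```text
time_s: 5.57
ee_pos: [452.3, -1.4, 64.9]
ee_rot: [-180.0, -0.0, -155.6]
force: [-0.7, -1.4, 4.7]
gripper_width: 0.4
gripper_force: 2.5
```

Call:
{"method": "apply_moves", "body": {
  "increments": [
    [-1, 0, 0, -0.005, 0, 0, 0],
    [-1, 0, 0, -0.004, 0, 0, 0],
    [-1, 0, 0, -0.003, 0, 0, 0],
    [-1, 0, 0, 0, 0, 0, 0]
  ]
}}

```text
time_s: 5.9
ee_pos: [453.4, -0.9, 53.5]
ee_rot: [-180.0, 0.1, -155.6]
force: [1.2, -0.1, 5.2]
gripper_width: 0.6
gripper_force: 2.6
```

Call:
{"method": "apply_moves", "body": {
  "increments": [
    [-1, 0, 0, -0.003, 0, 0, 0],
    [-1, 0, 0, -0.002, 0, 0, 0],
    [-1, 0, 0, 0, 0, 0, 0]
  ]
}}

```text
time_s: 6.15
ee_pos: [454.1, -0.7, 49.1]
ee_rot: [-180.0, 0.2, -155.6]
force: [3.3, 0.7, 5.6]
gripper_width: 0.3
gripper_force: 2.8
```

Call:
{"method": "apply_moves", "body": {
  "increments": [
    [-1, 0, 0, -0.002, 0, 0, 0],
    [-1, 0, 0, -0.001, 0, 0, 0],
    [-1, 0, 0, 0, 0, 0, 0]
  ]
}}

```text
time_s: 6.4
ee_pos: [454.6, -0.5, 46.5]
ee_rot: [-180.0, 0.3, -155.6]
force: [3.5, 1.1, 4.9]
gripper_width: 0.2
gripper_force: 3.0
```

Call:
{"method": "apply_moves", "body": {
  "increments": [
    [-1, 0.001, 0.001, -0.002, 0, 0, 0],
    [-1, 0, 0, -0.002, 0, 0, 0],
    [-1, 0, 0, 0, 0, 0, 0]
  ]
}}

```text
time_s: 6.65
ee_pos: [455.3, -0.1, 43.9]
ee_rot: [-179.9, 0.2, -155.6]
force: [-3.8, -1.7, 21.9]
gripper_width: 0.2
gripper_force: 11.0
```

Call:
{"method": "apply_moves", "body": {
  "increments": [
    [-1, 0, 0, -0.002, 0, 0, 0],
    [-1, 0, 0, 0, 0, 0, 0],
    [-1, 0, 0, 0, 0, 0, 0]
  ]
}}

```text
time_s: 6.9
ee_pos: [455.6, -0.0, 43.1]
ee_rot: [-179.9, 0.3, -155.6]
force: [-4.5, -1.8, 29.0]
gripper_width: 0.3
gripper_force: 14.5
```

```bash
python3 - <<'E'
from h import *
s=cams.grab_frame("scene");t=cams.grab_frame("top")
st=status.state();print(st["ee_pos"],st["force"],st["torque"])
A=cv2.resize(s["color"][140:260,260:420,::-1],None,fx=4,fy=4,interpolation=2)
B=cv2.resize(t["color"][60:260,240:400,::-1],None,fx=2.4,fy=2.4,interpolation=2)[:480,:]
o=np.hstack([A,B[:480]])[:, :]
o=cv2.resize(o,None,fx=.78,fy=.78,interpolation=3)
print(o.shape);cv2.imwrite("pics/l.png",np.clip(o.astype(int)*1.5,0,255).astype(np.uint8))
def red(f):
    c=f["color"].astype(int);m=((c[:,:,0]>80)&(c[:,:,0]>2*c[:,:,1])&(c[:,:,0]>2*c[:,:,2])).astype(np.uint8)
    n,l,S,C=cv2.connectedComponentsWithStats(m);return [(S[i].tolist(),C[i].round(1).tolist()) for i in range(1,n) if S[i][4]>8]
print(red(s),red(t))
E
```

```text
[ 4.55588494e+02 -3.99496526e-02  4.30965046e+01] [-4.32473354 -1.17742627 28.26674523] [ 0.08489565  0.46878021 -0.00522932]
(374, 799, 3)
[([300, 220, 28, 14, 124], [313.8, 226.4])] []
```

Hard stop reached (29 N). Relax slightly and wait for the pegs.

Call:
{"method": "apply_moves", "body": {
  "increments": [
    [-1, 0, 0, 0.001, 0, 0, 0],
    [-1, 0, 0, 0, 0, 0, 0],
    [-1, 0, 0, 0, 0, 0, 0],
    [-1, 0, 0, 0, 0, 0, 0],
    [-1, 0, 0, 0, 0, 0, 0]
  ]
}}

```text
time_s: 7.42
ee_pos: [455.4, -0.1, 43.6]
ee_rot: [-179.9, 0.3, -155.6]
force: [-3.4, -1.5, 24.1]
gripper_width: 0.8
gripper_force: 12.3
```

Call:
{"method": "apply_moves", "body": {
  "increments": [
    [-1, 0, 0, 0, 0, 0, 0],
    [-1, 0, 0, 0, 0, 0, 0],
    [-1, 0, 0, 0, 0, 0, 0],
    [-1, 0, 0, 0, 0, 0, 0],
    [-1, 0, 0, 0, 0, 0, 0]
  ]
}}

```text
time_s: 7.83
ee_pos: [455.5, -0.1, 43.6]
ee_rot: [-179.9, 0.3, -155.6]
force: [-3.3, -1.4, 25.7]
gripper_width: 0.4
gripper_force: 12.3
```

Call:
{"method": "apply_moves", "body": {
  "increments": [
    [-1, 0, 0, 0, 0, 0, 0],
    [-1, 0, 0, 0, 0, 0, 0],
    [-1, 0, 0, 0, 0, 0, 0],
    [-1, 0, 0, 0, 0, 0, 0],
    [-1, 0, 0, 0, 0, 0, 0]
  ]
}}

```text
time_s: 8.25
ee_pos: [455.4, -0.1, 43.6]
ee_rot: [-179.9, 0.3, -155.6]
force: [-2.6, -0.8, 23.7]
gripper_width: 0.8
gripper_force: 12.3
```

```bash
python3 - <<'E'
from h import *
s=cams.grab_frame("scene");t=cams.grab_frame("top")
st=status.state();print(st["ee_pos"],st["force"])
A=cv2.resize(s["color"][140:260,260:420,::-1],None,fx=4,fy=4,interpolation=2)
B=cv2.resize(t["color"][60:260,240:400,::-1],None,fx=2.4,fy=2.4,interpolation=2)
o=cv2.resize(np.hstack([A,B]),None,fx=.78,fy=.78,interpolation=3)
cv2.imwrite("pics/l.png",np.clip(o.astype(int)*1.5,0,255).astype(np.uint8))
def red(f):
    c=f["color"].astype(int);m=((c[:,:,0]>60)&(c[:,:,0]>2*c[:,:,1])&(c[:,:,0]>2*c[:,:,2])).astype(np.uint8)
    n,l,S,C=cv2.connectedComponentsWithStats(m);return [(S[i].tolist(),C[i].round(1).tolist()) for i in range(1,n) if S[i][4]>8]
print(red(s),red(t))
E
```

```text
[ 4.55458829e+02 -9.52689327e-02  4.36172657e+01] [-2.48828545 -0.92765971 24.50164978]
[([300, 220, 29, 14, 128], [314.0, 226.5])] []
```

View pics/l.png

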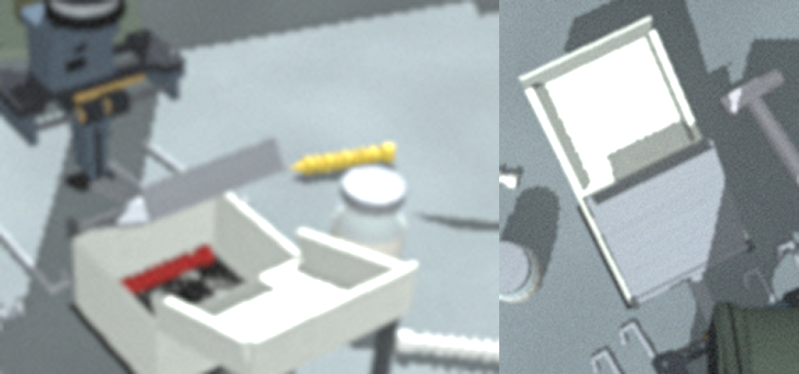

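The lid is wide open, the ramp is empty, and red shows inside the tub at about (314,226) in the scene view. Now ease up at about 40–50 mm/s.

Call:
{"method": "apply_moves", "body": {
  "increments": [
    [-1, 0, 0, 0.003, 0, 0, 0],
    [-1, 0, 0, 0.004, 0, 0, 0],
    [-1, 0, 0, 0.004, 0, 0, 0],
    [-1, 0, 0, 0.004, 0, 0, 0],
    [-1, 0, 0, 0.004, 0, 0, 0]
  ]
}}

```text
time_s: 8.77
ee_pos: [452.8, -0.4, 59.9]
ee_rot: [180.0, -0.1, -155.5]
force: [-1.6, -1.3, 4.3]
gripper_width: 0.2
gripper_force: 2.3
```

Call:
{"method": "apply_moves", "body": {
  "increments": [
    [-1, 0, 0, 0.004, 0, 0, 0],
    [-1, 0, 0, 0.004, 0, 0, 0],
    [-1, 0, 0, 0.004, 0, 0, 0],
    [-1, 0, 0, 0.004, 0, 0, 0],
    [-1, 0, 0, 0.004, 0, 0, 0]
  ]
}}

```text
time_s: 9.18
ee_pos: [453.1, -0.0, 80.0]
ee_rot: [180.0, -0.0, -155.6]
force: [-1.6, -1.3, 3.5]
gripper_width: 0.3
gripper_force: 1.7
```

Call:
{"method": "apply_moves", "body": {
  "increments": [
    [-1, 0, 0, 0.004, 0, 0, 0],
    [-1, 0, 0, 0.004, 0, 0, 0],
    [-1, 0, 0, 0.003, 0, 0, 0],
    [-1, 0, 0, 0.003, 0, 0, 0],
    [-1, 0, 0, 0.003, 0, 0, 0]
  ]
}}

```text
time_s: 9.6
ee_pos: [454.5, 0.1, 97.3]
ee_rot: [-180.0, 0.1, -155.6]
force: [1.5, 2.1, 2.8]
gripper_width: 0.6
gripper_force: 1.5
```

Call:
{"method": "apply_moves", "body": {
  "increments": [
    [-1, 0, 0, 0.003, 0, 0, 0],
    [-1, 0, 0, 0.003, 0, 0, 0],
    [-1, 0, 0, 0.003, 0, 0, 0],
    [-1, 0, 0, 0.003, 0, 0, 0],
    [-1, 0, 0, 0.003, 0, 0, 0]
  ]
}}

```text
time_s: 10.02
ee_pos: [453.1, -0.3, 112.0]
ee_rot: [180.0, -0.0, -155.5]
force: [0.2, -0.9, 0.3]
gripper_width: 0.4
gripper_force: 0.1
```

Call:
{"method": "apply_moves", "body": {
  "increments": [
    [-1, 0, 0, 0.003, 0, 0, 0],
    [-1, 0, 0, 0.003, 0, 0, 0],
    [-1, 0, 0, 0.003, 0, 0, 0],
    [-1, 0, 0, 0.003, 0, 0, 0],
    [-1, 0, 0, 0.003, 0, 0, 0]
  ]
}}

```text
time_s: 10.43
ee_pos: [452.9, -0.3, 126.8]
ee_rot: [180.0, -0.1, -155.5]
force: [0.0, -0.2, -0.5]
gripper_width: 0.3
gripper_force: 0.0
```

Contact was lost at the rest height, so the lid is shut. Lift clear and check numerically.

Call:
{"method": "apply_moves", "body": {
  "increments": [
    [-1, 0, 0, 0.02, 0, 0, 0],
    [-1, 0, 0, 0.02, 0, 0, 0],
    [-1, 0, 0, 0.02, 0, 0, 0],
    [-1, 0, 0, 0, 0, 0, 0],
    [-1, 0, 0, 0, 0, 0, 0]
  ]
}}

```text
time_s: 10.85
ee_pos: [453.8, -0.3, 187.5]
ee_rot: [-180.0, 0.1, -155.5]
force: [0.7, 0.5, -0.0]
gripper_width: 0.4
gripper_force: 0.0
```

```bash
python3 - <<'E'
from h import *
for n in("scene","top"):
    f=cams.grab_frame(n)["color"].astype(int)
    print(n,"red px",int(((f[:,:,0]>60)&(f[:,:,0]>2*f[:,:,1])&(f[:,:,0]>2*f[:,:,2])).sum()))
    for q in("lever_pad","lid","jar","hammer","nail0"): print(q,[(r["score"],r["rect"]) for r in finder.boxes_of(q,n)][:4])
m=cv2.imread("pics/scene0.png").astype(int);f=f=cams.grab_frame("scene")["color"][:,:,::-1].astype(int)
cv2.imwrite("pics/m.png",cv2.resize(np.clip(f[130:330,200:460]*1.3,0,255).astype(np.uint8),None,fx=3,fy=3)[:600])
E
```

```text
scene red px 0
lever_pad [(0.81, [280.7, 175.8, 45.2, 36.9])]
lid [(0.62, [286.6, 197.0, 65.8, 42.1])]
jar [(0.61, [366.6, 188.8, 24.2, 34.0])]
hammer [(0.72, [244.2, 245.9, 56.3, 56.6])]
nail0 [(0.64, [307.1, 185.2, 13.8, 13.6]), (0.47, [241.2, 210.5, 29.9, 33.7]), (0.23, [243.8, 247.7, 54.7, 53.8])]
top red px 0
lever_pad [(0.63, [313.0, 192.6, 62.0, 68.0])]
lid [(0.96, [289.3, 131.3, 83.2, 86.7])]
jar [(0.88, [229.4, 189.5, 33.1, 32.3])]
hammer [(0.93, [355.5, 96.5, 63.1, 78.8]), (0.43, [315.4, 194.1, 59.3, 69.7])]
nail0 [(0.7, [305.2, 233.4, 21.5, 20.4]), (0.6, [290.8, 246.4, 39.1, 63.2])]
```

```bash
python3 -c "
from workcell import env;print(env.job_done())"
```

```text
the job is handed in; nothing more can be done
None
```

I pressed the lever to its stop, both red pegs rolled into the box (one was seen inside, and the ramp was empty), and I eased the lid shut at about 40 mm/s; the jar and hammer had not moved, and no nail was touched.

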